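Unclip the soap box lid and put the soap away

TASK

Put the bar of soap away: pull the clipped-on lid straight up off the soap box until the clips let go, set the lid down flat, grip upwards, on a clear part of the slab, then lay the soap flat inside the open box. Set both down rather than dropping them, and leave the cup, tumbler, nail brush and comb where they are.

Things in the scene. Friction and masses are not known exactly. Their poses are not given: they have to be found in the camera images.
- soap_box: Clear plastic soap box screwed to the slab, never moves. Origin: centre of its underside, at slab height; z up. 112 (x) by 94 (y) by 36 mm high, walls 3 mm, open on top under the lid; inside 106 by 88 mm, flat floor 3 mm above the slab. With the clips it is 144 mm long along x and 52 mm high at the ends.
- clip_a_nose (a point): Centre of the round nose (diameter 10, 38 mm wide along y) of the white spring clip at the box's -x end, 46 mm above the slab. It overhangs the lid's edge by 2.5 mm. Both clips swing outward by themselves when the lid is pulled up: about 8 to 18 N in all over the first 8 mm, then the lid is free.
- clip_b_nose (a point): The same on the clip at the box's +x end.
- lid: Clear plastic lid, held only by the clips, about 80 g. Origin: centre of the underside of its guide lip, 28 mm above the slab when shut, 0 when set down flat; z up, axes as the box's when shut. Lip 103 by 85, 8 mm deep, enters the box with 1.5 mm play all round; plate above it 123 (x, with end beads) by 98 (y) by 5 mm, top 13 mm above the origin.
- lid_grip (a point): Centre of the white grip bar standing in the middle of the lid's plate, 28 mm above the lid's origin. The bar is 56 long (lid x), 14 wide (lid y), 30 mm high, its foot on the plate: pinch it across y from above.
- soap: Cream bar of soap, loose, 62 long (x) by 36 wide (y) by 26 mm high, edges rounded 6 mm, about 70 g; lies flat on the slab. Origin: centre of its underside; z up.
- cup: Yellow steel cup, upright, rim diameter 80, height 85 mm. Origin: centre of its underside. Leave alone.
- tumbler: Round clear glass tumbler, upright, rim diameter 72, height 105 mm. Origin: centre of its underside. Leave alone.
- brush: Wooden nail brush, bristles down, 90 (x) by 38 (y) by 32 mm high. Origin: centre of its underside. Leave alone.
- comb: Red plastic comb lying flat, 150 (x) by about 36 (y) by 5 mm. Origin: centre of its underside. Leave alone.
Things that resemble listed ones, but are neither listed nor needed, are in the scene too. Leave any brown or purple look-alike of the lid alone.

How it is judged:
On the way, in this order (a step that is already met when the one before it is completed fails the run):
1. the lid, held by the gripper, is off the box and above it (z of lid in the frame of soap_box above 0.045 m and contact force between the fingers and lid above 0.3 N), for 0.1 s.
2. the lid lies flat, grip upwards, on the slab beside the box, let go (height (world z) of lid below 0.006 m and angle between lid's own z axis and vertical below 0.08 rad and horizontal distance between lid and soap_box above 0.09 m and contact force between the fingers and lid below 0.1 N and linear speed of lid below 0.03 m/s), for 0.2 s.
3. the soap lies flat in the box (z of soap in the frame of soap_box between 0 and 0.008 m and x of soap in the frame of soap_box between -0.042 and 0.042 m and y of soap in the frame of soap_box between -0.034 and 0.034 m and angle between soap's own z axis and vertical below 0.12 rad and linear speed of soap below 0.03 m/s), for 0.2 s.
At the end, for the whole second after the job is handed in: The lid lies on the slab, grip up, level within 4.5 degrees and at slab height within 6 mm, its centre more than 90 mm from the box's centre; the soap lies inside the box, flat (within 7 degrees) on its floor; both are released and at rest (all of step 2 and all of step 3 and contact force between the fingers and soap below 0.1 N); the robot touches nothing.
It fails at once if the cup, tumbler, nail brush or comb is moved by more than 25 mm or tipped (distance of any of cup, tumbler, brush, comb from where it was at the start of the episode above 0.025 m or angle between any of cup, tumbler, brush, comb's own z axis and vertical above 0.4 rad).
It fails at once if the lid is dropped (falls faster than 0.8 m/s with no finger on it, about 33 mm of free fall) (linear speed of lid above 0.8 m/s and contact force between the fingers and lid below 0.05 N).
It fails at once if the soap is dropped (falls faster than 0.8 m/s with no finger on it, about 33 mm of free fall) (linear speed of soap above 0.8 m/s and contact force between the fingers and soap below 0.05 N).
It also fails if it takes over 64 s, if anything falls off the work surface, if the arm or the gripper's body presses on something with over 40 N, if the wrist force passes 120 N, or if a joint passes its speed limit or range.

ROBOT

A 6-joint arm with a two-finger parallel gripper is mounted at the origin on the work surface. World frame = base frame: x ahead of the robot, y to its left, z up, the work surface at z = 0. Lengths are in m, angles in rad, forces in N, time in s.
With the tool pointing down it reaches from about 0.35 to 0.975 m from the base axis. Payload 7.1 kg.
Tool frame: the origin (TCP) lies midway between the tips of the shut fingers; the grasp point (between the pads) lies 19 mm behind it; z points along the fingers, y is the line along which they close (so a half turn about z gives the same grasp; the last joint's range is limited). The gripper opens to 88 mm and grips with 3 to 60 N. Pads are 20 mm wide; open, the fingers measure 115 mm over their backs; the gripper's body (75 mm by 178 mm) begins 61 mm behind the grasp point.
Start: joints at [1.311, 0.423, 1.63, -0, 1.089, -0.019], TCP at [0.149, 0.607, 0.223] pointing down, gripper open.
Joint ranges: [-3, 3], [-0.9, 2.11], [0.09, 2.58], [-1.31, 4.45], [0.11, 2.69], [-2.54, 2.54]. Speed limits (rad/s): [2.39, 2.39, 3.01, 3.14, 3.14, 3.14].

INTERFACE

Orientations are given as a unit quaternion [w, x, y, z].
In Python, from station import move_pose, movel, movej, command_gripper, wait, inverse_kinematics, read_camera, camera_info, MotionError, job_done, get_time, get_joint_pos, get_qvel, get_effort, get_tcp_pos, get_ee_rot, get_ft_force, get_ft_torque, get_grip_width, get_finger_force gives the robot as it stands. Calls block until the motion is done:
- move_pose(position, orientation): joint-space move of the TCP to a pose.
- movel(position, frame=None, v=0.15, until_force=None): straight line of the TCP; frame=None keeps the orientation; v is the mean speed in m/s. With until_force (N) it stops when the force on the tool has changed by that much, and returns True; else False.
- movej(angles): joint-space move.
- command_gripper(opening): opening from 0.0 (shut) to 1.0 (fully open); the grip force is fixed at half the most; returns when the fingers have stopped.
- wait(seconds).
- inverse_kinematics(position, orientation): joint angles nearest the present ones, or None.
- read_camera(name): name is "scene" or "top" or "wrist"; returns the picture (400x640x3 uint8, red, green, blue); there is no depth.
- camera_info(name): a dict with "intrinsics" (3x3 intrinsics, pixels), "T" (4x4, takes a point from camera to world coordinates); the wrist camera has in their place "tool_from_camera" (4x4, takes a point from camera to tool coordinates, whose origin is the TCP and whose axes are the flange's). Camera axes: x right, y up, looking along -z (the intrinsics and any distortion apply to the point x, -y, -z); pixel columns grow to the right and rows downward; lengths in m; the calibration is good to about 2 mm. The wrist camera is an equidistant fisheye: a pixel r from the principal point sees the ray r / f radians off the axis. A picture is of the moment at which its call begins: read the wrist's pose just before it. camera_info takes no time and is no camera call.
A pose or a line that the arm cannot do raises MotionError and nothing moves.
- job_done(): hands the job in; it is judged then, once.
Readings, each from a call of its own:
- get_time(): time.
- get_joint_pos(): joint angles.
- get_qvel(): joint speeds.
- get_effort(): joint torques, N m.
- get_tcp_pos(): TCP position.
- get_ee_rot(): TCP orientation.
- get_ft_force(): force on the tool from outside, world axes, zero at the start.
- get_ft_torque(): the same for the moment, N m.
- get_grip_width(): opening from 0.0 (shut) to 1.0 (fully open).
- get_finger_force(): force on a finger pad.
Only numpy, scipy, OpenCV 4.12 (cv2) and the standard library are available. Lean on these libraries where they do the work, as an engineer would, in place of code of your own. Each camera call takes 0.05 s, during which the arm holds its last target. There are 200 camera calls.

## Working session

There is one attempt and no reset: what is moved stays moved. The work goes in short steps, each a Python script; the robot and the scene stay as the last script left them, time stands still between calls to the robot, and variables do not carry over. Pictures are saved under pics/ and viewed, at most 10 in all, crops included, and the job is handed in when it is done.

```bash
mkdir -p pics
python3 - <<'E'
from station import *
import cv2
for n in ("top","scene"):
    im=read_camera(n); cv2.imwrite(f"pics/{n}0.png",im[:,:,::-1])
    c=camera_info(n); print(n,c)
print(camera_info("wrist"),get_time(),get_ee_rot())
E
```

```text
top {'intrinsics': array([[481.76029078,   0.        , 317.23952358],
       [  0.        , 481.76029078, 192.84602252],
       [  0.        ,   0.        ,   1.        ]]), 'T': array([[ 0.0124823 ,  0.98125414, -0.19231355,  0.32367188],
       [-0.99991153,  0.01313321,  0.00211021,  0.00223967],
       [ 0.00459635,  0.19227019,  0.98133126,  1.29238915],
       [ 0.        ,  0.        ,  0.        ,  1.        ]])}
scene {'intrinsics': array([[380.00942052,   0.        , 319.23099907],
       [  0.        , 380.00942052, 195.90797764],
       [  0.        ,   0.        ,   1.        ]]), 'T': array([[-0.67810716, -0.62995315,  0.3785891 ,  0.9983622 ],
       [ 0.73495817, -0.57934075,  0.35242131,  0.40067832],
       [-0.00267682,  0.51722656,  0.85584433,  1.02708937],
       [ 0.        ,  0.        ,  0.        ,  1.        ]])}
{'intrinsics': array([[309.70691629,   0.        , 319.56887694],
       [  0.        , 309.70691629, 204.18289913],
       [  0.        ,   0.        ,   1.        ]]), 'tool_from_camera': array([[-9.89905702e-04,  9.70080928e-01,  2.42779761e-01,
         6.68377871e-02],
       [ 9.99998294e-01,  5.81611283e-04,  1.75341634e-03,
        -2.36771694e-04],
       [ 1.55975230e-03,  2.42781083e-01, -9.70079849e-01,
        -1.62153916e-01],
       [ 0.00000000e+00,  0.00000000e+00,  0.00000000e+00,
         1.00000000e+00]])} 0.1 [-7.94185843e-05  1.20089915e-01  9.92762771e-01 -6.97589600e-04]
```

View pics/top0.png

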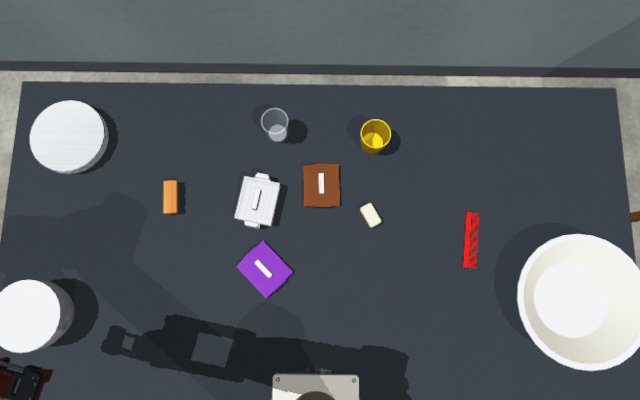

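View pics/scene0.png

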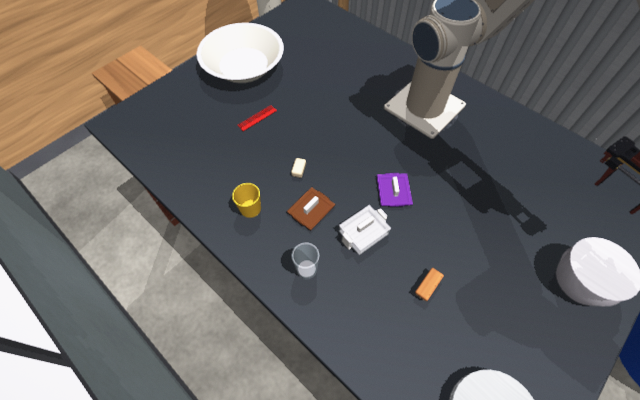

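Top view: the box is at (257,200) with its clips at (262,176) and (253,223). The soap is at (371,215), the tumbler at (276,130), the cup at (375,145), the comb at (471,240), and the brush is the orange block at (170,197). The brown look-alike is at (321,185) and the purple one at (265,268). Next come rough positions, then wrist views.

```bash
cat > h.py <<'E'
from station import *
import numpy as np, cv2
from scipy.spatial.transform import Rotation as R
def q_yaw(a):  # tool down, tool x axis at angle a in world
    r=R.from_euler('z',a)*R.from_euler('x',np.pi); x=r.as_quat(); return [x[3],x[0],x[1],x[2]]
def ray(n,u,v,T=None):
    c=camera_info(n); K=c['intrinsics']; d=np.array([(u-K[0,2])/K[0,0],(v-K[1,2])/K[1,1]])
    if n=='wrist':
        th=np.hypot(*d); d3=np.array([*(d/th*np.sin(th)),np.cos(th)])
    else: T=c['T']; d3=np.array([*d,1.])
    return T[:3,3],T[:3,:3]@(d3*[1,-1,-1])
def pt(n,u,v,z,T=None):
    o,d=ray(n,u,v,T); return o+d*(z-o[2])/d[2]
def wristT():
    T=np.eye(4); w,x,y,z=get_ee_rot(); T[:3,:3]=R.from_quat([x,y,z,w]).as_matrix(); T[:3,3]=get_tcp_pos()
    return T@camera_info('wrist')['tool_from_camera']
def wshot(name,crop=None):
    T=wristT(); im=read_camera('wrist'); np.save(f'pics/{name}.npy',T); cv2.imwrite(f'pics/{name}.png',im[:,:,::-1])
E
python3 - <<'E'
from h import *
for k,u,v,z in [('grip',257,199,.071),('clipA/B far',262,175,.05),('clip near',252,224,.05),('soap',371,215,.026),('cuprim',375,134,.085),('tumrim',275,123,.105),('comb',471,240,.005),('brush',170,197,.032),('brown',321,185,.013),('purple',265,268,.013),('free',410,250,0),('s1',365,203,.026),('s2',378,227,.026)]:
    print(k,pt('top',u,v,z).round(3))
p=pt('top',257,199,.06); 
c=pt('top',262,175,.05)-pt('top',252,224,.05); print(np.arctan2(c[1],c[0]))
for a in (0,.2,-.2,1.57):
    print(a,inverse_kinematics([p[0]-.08,p[1],.3],q_yaw(a)))
move_pose([p[0]-.07,p[1],.27],q_yaw(0)); wshot('w1'); print(get_tcp_pos(),get_time())
E
```

```text
grip [0.545 0.155 0.071]
clipA/B far [0.613 0.146 0.05 ]
clip near [0.483 0.168 0.05 ]
soap [ 0.514 -0.144  0.026]
cuprim [ 0.719 -0.15   0.085]
tumrim [0.739 0.111 0.105]
comb [ 0.453 -0.414  0.005]
brush [0.554 0.391 0.032]
brown [ 0.596 -0.01   0.013]
purple [0.372 0.134 0.013]
free [ 0.425 -0.25   0.   ]
s1 [ 0.546 -0.128  0.026]
s2 [ 0.482 -0.162  0.026]
-0.1623601141701204
0 [ 2.98189132e-01  1.35164131e-01  1.83685471e+00 -4.44089210e-16
  1.16957381e+00  1.86898546e+00]
0.2 [ 2.98189132e-01  1.35164131e-01  1.83685471e+00 -4.44089210e-16
  1.16957381e+00  1.66898546e+00]
-0.2 [ 2.98189132e-01  1.35164131e-01  1.83685471e+00 -4.44089210e-16
  1.16957381e+00  2.06898546e+00]
1.57 [ 2.98189132e-01  1.35164131e-01  1.83685471e+00 -4.44089210e-16
  1.16957381e+00  2.98985459e-01]
[0.47671018 0.1564977  0.26992152] 2.1667
```

View pics/w1.png

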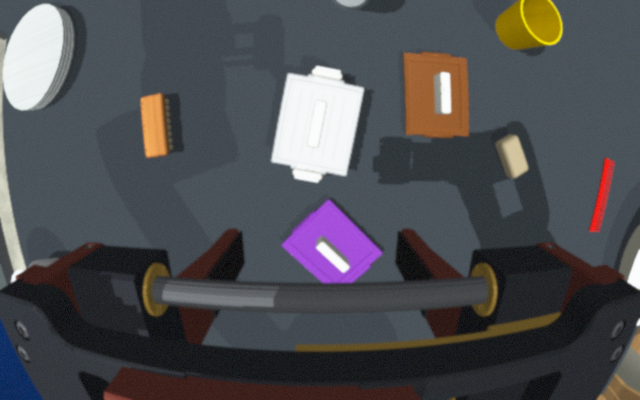

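The wrist view shows the box at (317,124) with its clips at (327,72) and (308,175). The grip bar runs from about (320,101) to (312,146), and the soap is at (512,157). I'll enlarge the box and grip.

Run:
```python
import cv2
im=cv2.imread('pics/w1.png')
a=cv2.resize(im[60:190,255:385],None,fx=4.4,fy=4.4,interpolation=cv2.INTER_CUBIC)
b=cv2.resize(im[125:190,485:540],None,fx=4,fy=4,interpolation=cv2.INTER_CUBIC)
import numpy as np
o=np.zeros((572,800,3),'uint8');o[:a.shape[0],:a.shape[1]]=a;o[:b.shape[0],575:575+b.shape[1]]=b
cv2.imwrite('pics/w1c.png',o)
```

```text
(no output)
```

View pics/w1c.png

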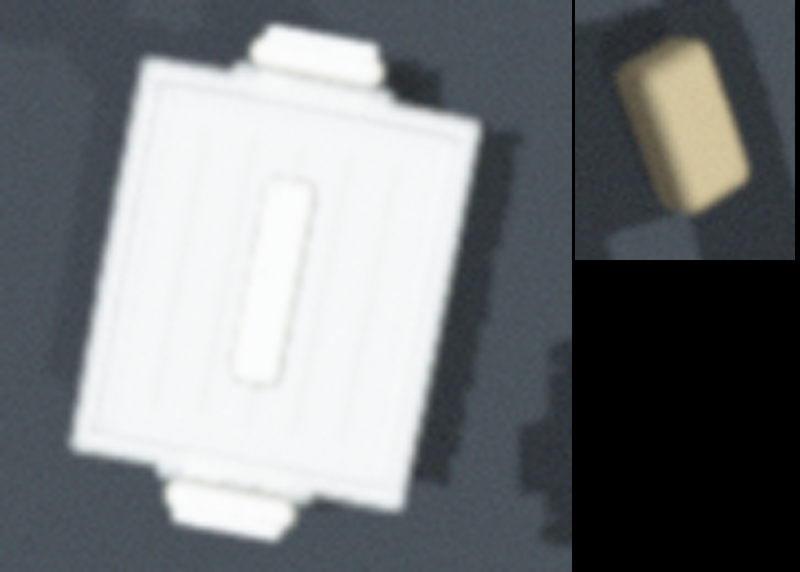

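The crop shows the lid corners at (145,58), (481,122), (405,512) and (72,450), and the grip bar top from (290,178) to (257,385).

Run:
```python
from h import *
T=np.load('pics/w1.npy'); f=lambda x,y,z:pt('wrist',255+(x+.5)/4.4-.5,60+(y+.5)/4.4-.5,z,T)
L=np.array([f(*c,.041) for c in [(145,58),(481,122),(405,512),(72,450)]])
print(L.round(4),L.mean(0).round(4),[np.linalg.norm(L[i]-L[i-1]).round(4) for i in range(4)])
d=(L[0]+L[1]-L[2]-L[3]);print('yaw lid',np.arctan2(d[1],d[0]))
A,B=f(290,178,.071),f(257,385,.071);d=A-B;print(A,B,(A+B)/2,np.linalg.norm(d),np.arctan2(d[1],d[0]))
sx=lambda x,y:pt('wrist',485+(x-575)/4,125+y/4,.026,T)
s=np.array([sx(680,42),sx(716,195),sx(697,127)]);d=s[0]-s[1];print(s.round(4),np.linalg.norm(d),np.arctan2(d[1],d[0]))
print(pt('scene',366,224,.071))
```

```text
[[0.6128 0.1959 0.041 ]
 [0.5945 0.1004 0.041 ]
 [0.4808 0.1212 0.041 ]
 [0.4993 0.2179 0.041 ]] [0.5469 0.1588 0.041 ] [np.float64(0.1157), np.float64(0.0973), np.float64(0.1156), np.float64(0.0984)]
yaw lid -0.1865033817738984
[0.57447583 0.1548593  0.071     ] [0.51951192 0.16354417 0.071     ] [0.54699387 0.15920174 0.071     ] 0.05564583224606502 -0.15671477559713418
[[ 0.5455 -0.13    0.026 ]
 [ 0.4882 -0.1537  0.026 ]
 [ 0.5139 -0.141   0.026 ]] 0.06194147330077731 0.39301954109396237
[0.55423331 0.16642598 0.071     ]
```

The lid centre is (0.547, 0.159) at yaw about −0.17, and its sizes match the description. Now grasp it and pull.

Run:
```python
from h import *
q=q_yaw(-.17); c=[.547,.159]
move_pose([*c,.14],q); 
print(movel([*c,.045],v=.08,until_force=8),get_tcp_pos())
command_gripper(0.); print('w',get_grip_width(),get_finger_force(),get_ft_force())
z=get_tcp_pos()[2]; p=get_tcp_pos()
movel([p[0],p[1],z+.012],v=.03); print(get_grip_width(),get_finger_force(),get_ft_force())
movel([p[0],p[1],z+.06],v=.08); wait(.2); print(get_grip_width(),get_finger_force(),get_ft_force(),get_tcp_pos(),get_time())
cv2.imwrite('pics/s2.png',read_camera('scene')[150:300,260:460,::-1].repeat(3,0).repeat(3,1))
```

```text
False [0.547384   0.15909711 0.04548979]
w 0.15908645933995744 29.939697682857513 [-1.85698278  2.5946038   1.22581639]
0.15808580470294212 29.95900958776474 [-0.92250695  0.19596994 -0.50985126]
0.15578350239918565 29.958963096141815 [-0.52355842 -0.24116214 -0.64611275] [0.54647416 0.15920857 0.10446096] 6.7667
```

View pics/s2.png

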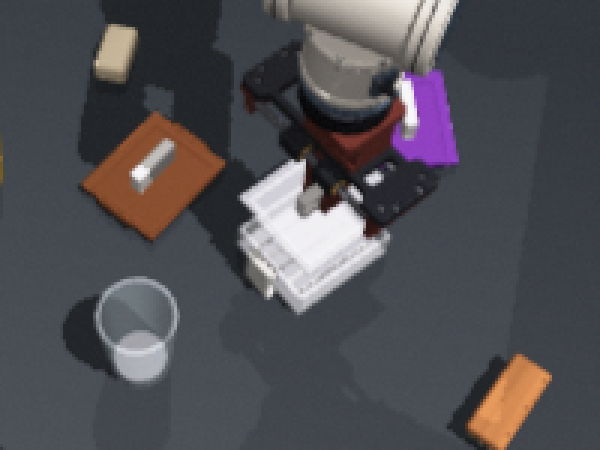

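The lid is off and held level above the box. Now set it down at the clear spot (0.45, −0.265).

Run:
```python
from h import *
p=get_tcp_pos(); movel([p[0],p[1],.2],v=.2)
t=[.45,-.268]; q=q_yaw(0.)
move_pose([*t,.2],q); print(get_grip_width(),get_finger_force())
movel([*t,.035],v=.12)
print(movel([*t,.010],v=.02,until_force=4),get_tcp_pos(),get_ft_force())
command_gripper(.5); wait(.2); print(get_grip_width(),get_finger_force(),get_time())
p=get_tcp_pos(); movel([p[0],p[1],.12],v=.12)
move_pose([.45,-.14,.25],q); wshot('w3'); print(get_time())
T=np.load('pics/w3.npy')
```

```text
0.1546079458895008 29.958980083465576
True [ 0.44986636 -0.26791612  0.01681722] [-0.12897159 -0.20382085  4.51864346]
0.5003153830987189 0.0 12.3
14.1167
```

View pics/w3.png

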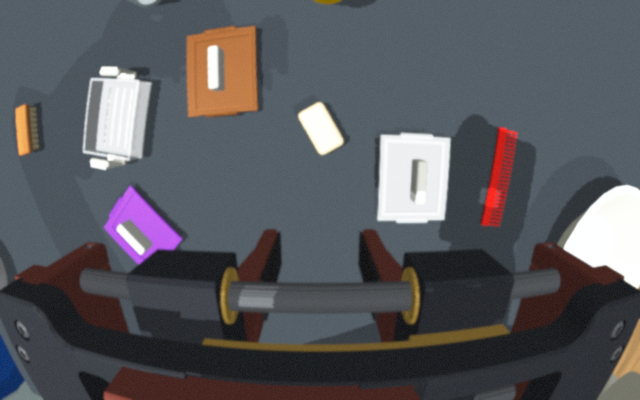

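The lid lies flat, grip up, at (414,178), clear of the comb. The box is open and the soap is at (321,128). I'll fit the soap outline by colour.

Run:
```python
from h import *
im=cv2.imread('pics/w3.png'); T=np.load('pics/w3.npy')
m=np.zeros(im.shape[:2],'uint8'); m[90:165,285:355]=(im[90:165,285:355].max(2)>120)
c=max(cv2.findContours(m,0,2)[0],key=cv2.contourArea)[:,0]
W=np.array([pt('wrist',u,v,.016,T)[:2] for u,v in c])
r=cv2.minAreaRect((W*1000).astype('float32')); print(r)
b=cv2.boxPoints(r)/1000; e=[b[1]-b[0],b[2]-b[1]]; e=max(e,key=np.linalg.norm); a=np.arctan(e[1]/e[0])
ctr=np.array(r[0])/1000; print(ctr,a)
np.save('soap.npy',[*ctr,a])
```

```text
((514.1633911132812, -141.6193084716797), (64.8818130493164, 38.68361282348633), 29.46299934387207)
[ 0.51416339 -0.14161931] 0.5142258
```

Run:
```python
from h import *
x,y,a=np.load('soap.npy'); 
command_gripper(.75); move_pose([x,y,.1],q_yaw(.5))
print(movel([x,y,.005],v=.08,until_force=6),get_tcp_pos())
command_gripper(0.); z0=get_tcp_pos()[2]; print(get_grip_width()*88,get_finger_force())
p=get_tcp_pos(); movel([p[0],p[1],.2],v=.15); print(get_grip_width()*88,get_finger_force(),get_ft_force())
c=[.547,.159]
move_pose([*c,.2],q_yaw(-.17)); wshot('w4'); 
movel([*c,.04],v=.12)
print(movel([*c,.001],v=.02,until_force=3),get_tcp_pos(),z0,get_ft_force(),get_grip_width()*88,get_time())
cv2.imwrite('pics/s4.png',read_camera('scene')[150:300,260:460,::-1].repeat(3,0).repeat(3,1))
```

```text
False [ 0.51455758 -0.14174447  0.00547791]
36.00528380436188 29.955509305000305
35.83632027278449 29.955756068229675 [ 0.94223958  0.32847925 -0.78704022]
True [0.54699904 0.15901838 0.00805741] 0.005142655809139134 [-0.00367237  0.68083634  3.64765888] 35.606612620862194 22.8417
```

View pics/s4.png

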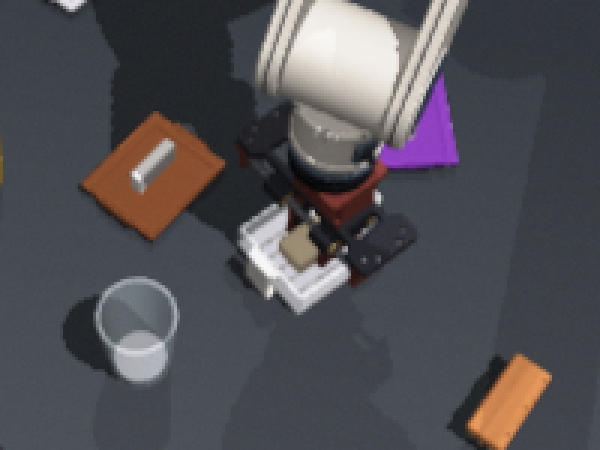

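The soap is in the box, with contact 3 mm above the height where it was gripped, which matches the floor. Now release inside the walls and retreat.

Run:
```python
from h import *
command_gripper(.53); wait(.2); print(get_grip_width()*88,get_finger_force(),get_ft_force())
p=get_tcp_pos(); movel([p[0],p[1],.15],v=.1)
move_pose([.477,.157,.27],q_yaw(0)); wait(.3); wshot('w5'); print(get_time())
im=cv2.imread('pics/w5.png'); 
cv2.imwrite('pics/w5c.png',im)
```

```text
46.42090762808058 0.0 [-0.14478763  0.62607065  0.57155434]
26.0333
```

View pics/w5c.png

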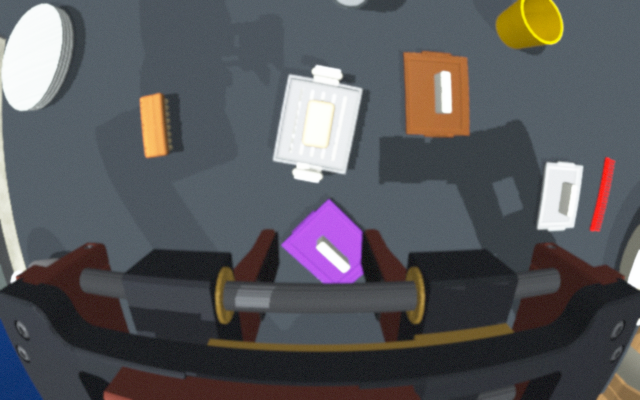

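The soap lies flat in the middle of the box at (318,124). The lid lies on the slab at (561,196), and nothing else has moved.

```bash
python3 -c "
from station import *
print(job_done())"
```

```text
the job is handed in; nothing more can be done
None
```

The job is handed in at about 26 s of the 64 s limit: the lid lies flat, grip up, on clear slab about 0.44 m from the box, the soap lies flat inside the open box, and the cup, tumbler, brush and comb were not touched; no verdict was returned.

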